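# Open the safety cap of the low table-cleaner jug

### The arm

A 6-joint arm with a two-finger parallel gripper is mounted at the origin on the work surface. World frame = base frame: x ahead of the robot, y to its left, z up, the work surface at z = 0. Lengths are in m, angles in rad, forces in N, time in s.
With the tool pointing down it reaches from about 0.275 to 0.775 m from the base axis. Payload 14.6 kg.
Tool frame: the origin (TCP) lies midway between the tips of the shut fingers; the grasp point (between the pads) lies behind it (ctrl.hold_point_z is the z of the grasp point in the tool frame, in m); z points along the fingers, y is the line along which they close (so a half turn about z gives the same grasp; the last joint's range is limited). The gripper opens to 85 mm and grips with 20 to 120 N. Pads are 22 mm wide; open, the fingers measure 114 mm over their backs; the gripper's body (76 mm by 85 mm) begins 54 mm behind the grasp point. The pads swing forward as they close: fully open they stand 13 mm farther back than shut.
Start: joints at [1.115, 0.263, -0.048, 1.259, 0, 1.415], TCP at [0.156, 0.501, 0.231] pointing down, gripper open.
Joint ranges: [-2.65, 2.65], [-0.89, 1.7], [-1.18, 1.37], [-2.13, 2.11], [-1.35, 1.29], [-3.14, 3.14]. Speed limits (rad/s): [1.89, 1.89, 2.57, 2.79, 3.14, 3.14].

### API

Orientations are given as a unit quaternion [w, x, y, z].
In Python, from workcell import ctrl gives the robot as it stands.
- The arm moves only by the tool apply_moves, never from a script. Its argument "targets" is a list that holds one entry, the list of rows, each a list of 4 numbers: the shift along the tool's x, y, z in cm, then the turn about the tool's z in rad. A call has 1 to 10 rows; each row shifts and turns the commanded pose from where the row before left it, along the tool's axes as they then stand; what a row does not reach is not made up. A row lasts 1/12 s, in which the tool goes at most 41.7 mm and 7.16 degrees, less where a joint would pass 70% of its speed; a pose out of reach is approached as far as the arm can. A call with a gripper value outside its range is refused whole. "jaw" is the closure, from 0 (fully open) to 1 (shut), set as the call begins (left out, the last holds). The fingers move at their own pace and stop on an object; "force" is the grip in N (left out, the last holds). Time passes only in rows, so rows that do not move let the fingers close. It gives the time, the measured TCP pose, the force, the opening and the grip force at its end, in the units of the state.
- ctrl.read_state(): the state, without advancing time (a new reading comes with each control period).
- ctrl.snapshot(name): name is "side" or "top" or "wrist"; returns the picture (420x560x3 uint8, red, green, blue); there is no depth.
- ctrl.camera_params(name): a dict with "intrinsics" (3x3 intrinsics, pixels), "T" (4x4, takes a point from camera to world coordinates); the wrist camera has in their place "tool_from_camera" (4x4, takes a point from camera to tool coordinates, whose origin is the TCP and whose axes are the flange's). Camera axes: x right, y down, z forward; pixel columns grow to the right and rows downward; lengths in m; the calibration is good to about 2 mm. The wrist camera is an equidistant fisheye: a pixel r from the principal point sees the ray r / f radians off the axis. A picture is of the moment at which its call begins: read the wrist's pose just before it. camera_params takes no time and is no camera call.
- ctrl.close_job(): hands the job in; it is judged then, once.
The state is a dict: "time_s": time; "joints": joint angles; "dq": joint speeds; "effort": joint torques, N m; "tool_pos": TCP position; "orientation": TCP orientation; "ft_force": force on the tool from outside, world axes, zero at the start; "wrist_torque": the same for the moment, N m; "width": finger opening in m; "gripper_force": force on a finger pad.
Only numpy, scipy, OpenCV 4.12 (cv2) and the standard library are available. Lean on these libraries where they do the work, as an engineer would, in place of code of your own. Each camera call takes 0.05 s, during which the arm holds its last target. There are 200 camera calls.

### The job

The sandwich making is over and the table needs a wash: open the safety cap of the low, wide white jug by pressing it firmly down and, while it is held down, turning it anticlockwise (seen from above) until it is free of its catch, about 70 degrees. Then let go so that the cap springs up and stays open. Leave the cap of the tall, slim jug shut.

Things in the scene. Friction and masses are not known exactly. Their poses are not given: they have to be found in the camera images.
- cap_grip (a point): Low, wide white jug (130 x 170, 155 high to the neck, fixed). Its grey cap is a ribbed flange 66 across and 18 high with a round ribbed knob on it, 36 across and 26 high, to grip from any side. Point: centre of the knob's top, on the turning axis, 26 above the flange's flat top, 212 above the table; moves with the cap, z up. Fingertips beside the knob can press on the flange. Sizes in mm.
- cap_turn (a joint): Turn of the low jug's cap (rad): 0 locked, grows anticlockwise seen from above, end stop at 1.5. While locked it has some play, up to about 0.15 (0.2 if forced), and starts within it; the catch blocks it beyond that unless the cap is held down. It is past the catch from about 1.0; 1.25 is a good value to turn to.
- cap_lift (a joint): Height of the low jug's cap (m): 0 locked, held up against the catch by a spring; negative pressed down, to -0.011 at most. Below about -0.0055 it can pass the catch; -0.008 is a good value. 8 N starts it down, 13 N holds -0.008. Once past the catch and let go, it springs up by itself to +0.008: open.
- tall_cap_turn (a joint): Turn of the cap of the tall, slim white jug (105 x 105, fixed; an identical cap, knob's top 292 above the table, mm): 0 locked, play 0.15; must stay locked. The jugs stand at least 280 mm apart between axes, either one on either side. Things near the jugs are under 100 mm high, those at the table's sides under 220.
Not all that is in view belongs to the job. What is shaped like the part that bears cap_grip but green or turquoise is not meant.

How it is judged:
On the way:
1. the low jug's cap is turned under its catch while held down (value of joint cap_turn above 0.4 rad and value of joint cap_lift below -0.003 m).
At the end, for the whole second after the job is handed in: The low jug's cap is turned more than 0.8 rad anticlockwise and has sprung up more than 5 mm above its locked height; the tall jug's cap is still locked (turned less than 0.3 rad) (value of joint cap_turn above 0.8 rad and value of joint cap_lift above 0.005 m and value of joint tall_cap_turn below 0.3 rad); the robot touches nothing.
It fails at once if the tall jug's cap is turned out of its locked place (more than 0.3 rad) (value of joint tall_cap_turn above 0.3 rad).
It also fails if it takes over 35 s, if anything falls off the work surface, if the arm or the gripper's body presses on something with over 40 N, if the wrist force passes 120 N, or if a joint passes its speed limit or range.

## Working session

There is one attempt and no reset: what is moved stays moved. The work goes in short steps, Python scripts to look and compute and a tool call to move; the robot and the scene stay as the last step left them, time stands still between calls to the robot, and variables do not carry over. Pictures are saved under pics/ and viewed, at most 10 in all, crops included, and the job is handed in when it is done.

Besides the shell and the picture viewer there is one more tool, called after "Request:" as name(argument=value, ...) on one line, values as JSON. apply_moves: Moves the arm, as the interface text tells. Its arguments: {"type":"object","properties":{"targets":{"type":"array","items":{"type":"array","items":{"type":"array","items":{"type":"number"}}}},"jaw":{"type":"number"},"force":{"type":"number"}},"required":["targets"]}

```bash
mkdir -p pics; python3 - <<'E'
from workcell import ctrl
import cv2,numpy as np
np.set_printoptions(precision=4,suppress=True)
s=ctrl.read_state();print(s,ctrl.hold_point_z)
for n in("side","top"):
    cv2.imwrite(f"pics/{n}0.png",ctrl.snapshot(n)[:,:,::-1]);print(n,ctrl.camera_params(n))
print(ctrl.camera_params("wrist"))
E
```

```text
{'time_s': 0.0, 'joints': array([ 1.1147,  0.2635, -0.049 ,  1.2594,  0.    ,  1.4155]), 'dq': array([ 0.0011, -0.0014,  0.0017, -0.0005, -0.0007, -0.0007]), 'effort': array([ -0.002 , -63.7614,  38.4578,   0.0135,  -0.0002,   0.    ]), 'tool_pos': array([0.1554, 0.5012, 0.2308]), 'orientation': array([-0.0002,  0.1498,  0.9887, -0.0005]), 'ft_force': array([-0.1382, -0.2005,  0.9098]), 'wrist_torque': array([ 0.0021, -0.0171, -0.0102]), 'gripper_force': 0.0, 'width': 0.08515068807191355} -0.0187
side {'intrinsics': array([[425.5187,   0.    , 282.6857],
       [  0.    , 425.5187, 209.9072],
       [  0.    ,   0.    ,   1.    ]]), 'T': array([[ 0.7959,  0.5784, -0.1788,  0.7199],
       [ 0.6054, -0.7608,  0.2339, -0.1981],
       [-0.0008, -0.2945, -0.9557,  0.8971],
       [ 0.    ,  0.    ,  0.    ,  1.    ]])}
top {'intrinsics': array([[486.6516,   0.    , 279.69  ],
       [  0.    , 486.6516, 211.837 ],
       [  0.    ,   0.    ,   1.    ]]), 'T': array([[-0.0047, -0.9858,  0.168 ,  0.4307],
       [-0.9999,  0.0072,  0.0142, -0.0147],
       [-0.0152, -0.1679, -0.9857,  1.0842],
       [ 0.    ,  0.    ,  0.    ,  1.    ]])}
{'intrinsics': array([[325.1923,   0.    , 284.1434],
       [  0.    , 325.1923, 207.9831],
       [  0.    ,   0.    ,   1.    ]]), 'tool_from_camera': array([[-0.0003, -0.9528, -0.3037,  0.0778],
       [ 1.    , -0.0002, -0.0003,  0.001 ],
       [ 0.0003, -0.3037,  0.9528, -0.1432],
       [ 0.    ,  0.    ,  0.    ,  1.    ]])}
```

View pics/side0.png

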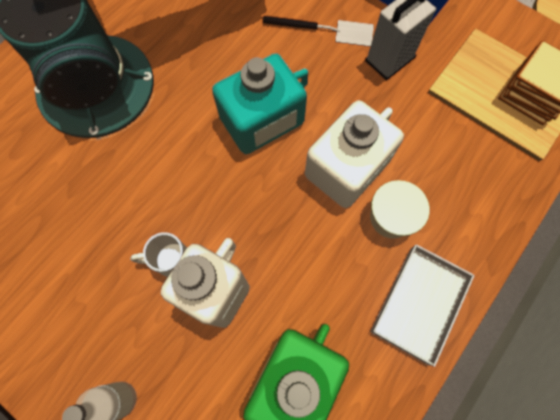

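View pics/top0.png

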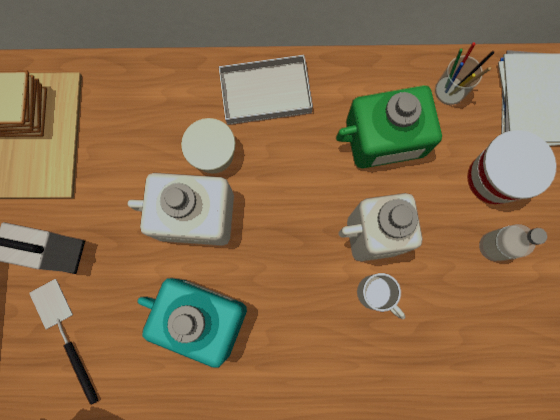

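Top view: the low white jug's knob is near (175,194) and the tall one's near (402,215). Side view: low knob near (364,122), tall near (190,272). Next I'll enlarge both knobs.

```bash
python3 - <<'E'
import cv2,numpy as np
t=cv2.imread("pics/top0.png")[165:225,140:210];s=cv2.imread("pics/side0.png")[95:155,330:400]
f=lambda a:cv2.resize(a,(400,343),interpolation=cv2.INTER_CUBIC)
cv2.imwrite("pics/crop.png",np.hstack([f(t),f(s)]))
E
```

```text
(no output)
```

View pics/crop.png

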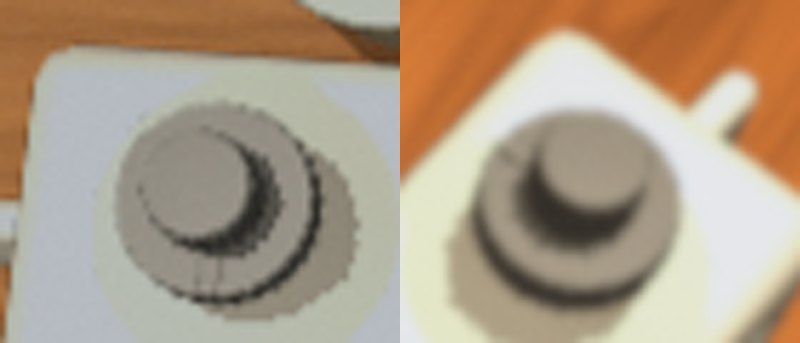

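The crop shows the low jug's knob top centred at (173.8,197.2) in the top view and (364.5,123.5) in the side view. It is grey on white, so this is the right jug.

```bash
cat > h.py <<'E'
from workcell import ctrl
import numpy as np
from scipy.spatial.transform import Rotation as R
np.set_printoptions(precision=4,suppress=True)
def onz(n,u,v,z):
    c=ctrl.camera_params(n);T=c["T"];d=T[:3,:3]@np.linalg.solve(c["intrinsics"],[u,v,1]);o=T[:3,3]
    return o+d*(z-o[2])/d[2]
def state():
    s=ctrl.read_state();q=s["orientation"];return s,R.from_quat([q[1],q[2],q[3],q[0]])
E
python3 - <<'E'
from h import *
print(onz("top",173.8,197.2,.212),onz("side",364.5,123.5,.212))
print(onz("top",402,215,.292),onz("side",190,272,.292))
s,r=state();print(r.as_matrix())
p=(onz("top",173.8,197.2,.212)+onz("side",364.5,123.5,.212))/2
print(p,r.inv().apply(p-s["tool_pos"]), np.hypot(*p[:2]))
E
```

```text
[0.608 0.192 0.212] [0.6104 0.1878 0.212 ]
[ 0.559  -0.2042  0.292 ] [ 0.5576 -0.2036  0.292 ]
[[-0.9551  0.2963 -0.0004]
 [ 0.2963  0.9551 -0.0009]
 [ 0.0001 -0.001  -1.    ]]
[0.6092 0.1899 0.212 ] [-0.5256 -0.1629  0.0189] 0.6381045531327575
```

Request:
apply_moves(targets=[[[0,0,-3,0],[0,0,-4,0],[-3.5,-1.1,0,0],[-3.5,-1.1,0,0],[-3.5,-1.1,0,0],[-3.5,-1.1,0,0],[-3.5,-1.1,0,0],[-3.5,-1.1,0,0],[-3.5,-1.1,0,0],[-3.5,-1.1,0,0]]], jaw=0, force=60)

```text
time_s: 0.93
tool_pos: [0.3981, 0.333, 0.3011]
orientation: [-0.0, 0.15, 0.989, -0.0]
ft_force: [0.2, 0.9, 0.7]
width: 0.0854
gripper_force: 0.0
```

Request:
apply_moves(targets=[[[-3.5,-1.1,0,0],[-3.5,-1.1,0,0],[-3,-1,0,0],[-3,-0.9,0,0],[0,0,0,0],[0,0,0,0]]])

```text
time_s: 1.43
tool_pos: [0.5098, 0.2558, 0.3004]
orientation: [-0.001, 0.151, 0.989, -0.0]
ft_force: [-0.2, 0.8, -0.2]
width: 0.0857
gripper_force: 0.0
```

```bash
python3 - <<'E'
from h import *
import cv2
s,r=state();p=np.array([.6092,.1899,.212])
cv2.imwrite("pics/w1.png",ctrl.snapshot("wrist")[:,:,::-1])
print(s["time_s"],s["tool_pos"],s["joints"],r.inv().apply(p-s["tool_pos"]))
E
```

```text
1.4333 [0.5098 0.2558 0.3004] [0.3221 0.3372 0.2462 1.4812 0.     0.6252] [-0.1146 -0.0331  0.0883]
```

View pics/w1.png

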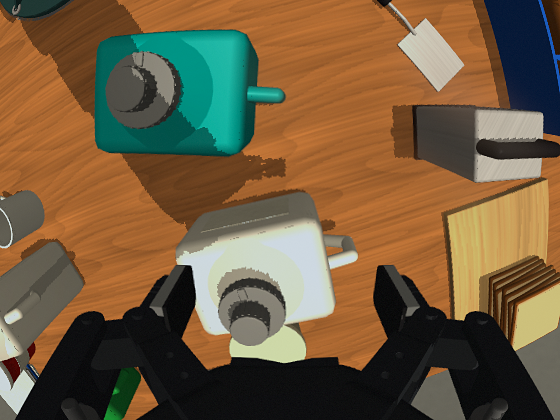

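The wrist view shows the white jug's knob top at about (249,330), between and just beyond the fingers. I'll project it to check the position.

```bash
cat >> h.py <<'E'
def wrist(u,v,z,s,r):
    c=ctrl.camera_params("wrist");K=c["intrinsics"];T=c["tool_from_camera"]
    a=np.array([(u-K[0,2])/K[0,0],(v-K[1,2])/K[1,1]]);t=np.hypot(*a)
    d=r.apply(T[:3,:3]@np.r_[a/t*np.sin(t),np.cos(t)]);o=s["tool_pos"]+r.apply(T[:3,3])
    return o+d*(z-o[2])/d[2]
E
python3 - <<'E'
from h import *
s,r=state();p=wrist(249,330,.212,s,r);print(p,r.inv().apply(p-s["tool_pos"]))
E
```

```text
[0.6064 0.1938 0.212 ] [-0.1118 -0.0308  0.0887]
```

Request:
apply_moves(targets=[[[-3.8,-1.1,0,0],[-3.8,-1.1,0,0],[-3.7,-1,0,0],[0,0,3,0],[0,0,3,0],[0,0,1,0],[0,0,0,0],[0,0,0,0]]])

```text
time_s: 2.15
tool_pos: [0.6065, 0.1935, 0.2317]
orientation: [-0.0, 0.149, 0.989, -0.0]
ft_force: [0.5, -0.7, 1.2]
width: 0.0854
gripper_force: 0.0
```

```bash
python3 - <<'E'
from h import *
import cv2
s,r=state();p=np.array([.608,.1915,.212])
im=ctrl.snapshot("wrist")[:,:,::-1]
cv2.imwrite("pics/w2.png",cv2.resize(im[210:420,140:420],(800,600),interpolation=cv2.INTER_CUBIC))
print(s["time_s"],s["tool_pos"],s["joints"],r.inv().apply(p-s["tool_pos"]),s["ft_force"])
E
```

```text
2.15 [0.6065 0.1935 0.2317] [0.1809 0.4621 0.2625 1.3717 0.0001 0.4805] [-0.002  -0.0015  0.0197] [ 0.4631 -0.6763  1.2467]
```

View pics/w2.png

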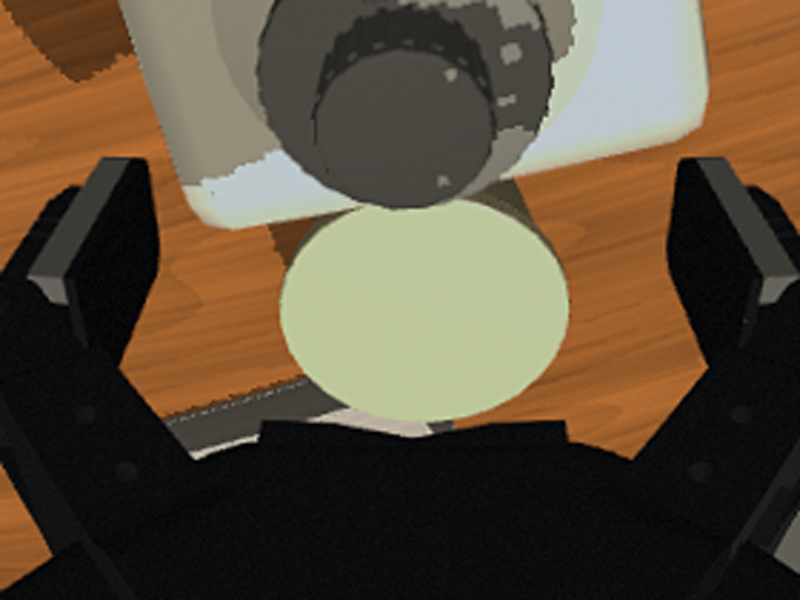

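The knob top is centred at (405,129) in the crop, which is (281.8,255.2) in the full picture.

```bash
python3 - <<'E'
from h import *
s,r=state()
p=wrist(281.8,255.2,.212,s,r);print(p,r.inv().apply(p-s["tool_pos"]))
E
```

```text
[0.609  0.1926 0.212 ] [-0.0021 -0.0003  0.0205]
```

Request:
apply_moves(targets=[[[-0.2,-0.05,1,0],[0,0,2,0],[0,0,1.2,0],[0,0,0,0],[0,0,0,0]]])

```text
time_s: 2.62
tool_pos: [0.6091, 0.1918, 0.1896]
orientation: [0.0, 0.15, 0.989, -0.0]
ft_force: [0.2, 0.0, 0.8]
width: 0.0855
gripper_force: 0.0
```

Request:
apply_moves(targets=[[[0,0,0,0],[0,0,0,0],[0,0,0,0],[0,0,0,0],[0,0,0,0],[0,0,0,0],[0,0,0,0],[0,0,0,0]]], jaw=1, force=60)

```text
time_s: 3.28
tool_pos: [0.6093, 0.1912, 0.1902]
orientation: [0.001, 0.15, 0.989, -0.0]
ft_force: [-2.9, -4.3, 7.1]
width: 0.0342
gripper_force: 59.0
```

Request:
apply_moves(targets=[[[0,0,0.3,0],[0,0,0.3,0],[0,0,0,0],[0,0,0,0]]])

```text
time_s: 3.62
tool_pos: [0.6093, 0.1912, 0.1844]
orientation: [0.001, 0.15, 0.989, -0.0]
ft_force: [-3.8, -4.4, 11.7]
width: 0.0342
gripper_force: 59.2
```

Request:
apply_moves(targets=[[[0,0,0.3,0],[0,0,0,0],[0,0,0,0]]])

```text
time_s: 3.87
tool_pos: [0.6093, 0.1912, 0.1816]
orientation: [0.001, 0.15, 0.989, -0.0]
ft_force: [-4.2, -4.2, 13.9]
width: 0.034
gripper_force: 59.3
```

Request:
apply_moves(targets=[[[0,0,0,-0.06],[0,0,0,-0.1],[0,0,0,-0.1],[0,0,0,-0.1],[0,0,0,-0.1],[0,0,0,-0.1],[0,0,0,0],[0,0,0,0]]])

```text
time_s: 4.53
tool_pos: [0.6093, 0.1916, 0.1817]
orientation: [0.001, -0.13, 0.992, 0.0]
ft_force: [-4.4, -2.2, 13.8]
width: 0.0344
gripper_force: 59.5
```

```bash
python3 - <<'E'
from h import *
s,r=state();print(s["wrist_torque"],s["joints"],s["ft_force"],r.as_matrix()[:,1])
E
```

```text
[-0.0879  0.9628  0.0051] [ 0.1773  0.4756  0.1506  1.2441  0.     -0.0827] [-4.3699 -2.2246 13.7655] [-0.257   0.9664 -0.0001]
```

Request:
apply_moves(targets=[[[0,0,0,-0.1],[0,0,0,-0.1],[0,0,0,-0.1],[0,0,0,-0.1],[0,0,0,-0.1],[0,0,0,-0.1],[0,0,0,-0.08],[0,0,0,0],[0,0,0,0]]])

```text
time_s: 5.28
tool_pos: [0.6088, 0.192, 0.1815]
orientation: [0.0, -0.453, 0.892, 0.0]
ft_force: [-6.8, 1.6, 12.3]
width: 0.034
gripper_force: 59.6
```

```bash
python3 - <<'E'
from h import *
s,r=state();print(s["wrist_torque"],s["joints"],s["ft_force"],r.as_matrix()[:,1])
E
```

```text
[0.3742 1.5854 0.0342] [ 0.1776  0.4757  0.1502  1.2446  0.0009 -0.7625] [-6.7834  1.5845 12.3041] [-0.8076  0.5897  0.0002]
```

Request:
apply_moves(targets=[[[0,0,-0.4,0],[0,0,-0.4,0],[0,0,-0.4,0],[0,0,0,0],[0,0,0,0]]])

```text
time_s: 5.7
tool_pos: [0.6087, 0.192, 0.1931]
orientation: [0.0, -0.453, 0.892, 0.0]
ft_force: [-3.9, 0.7, 6.6]
width: 0.0339
gripper_force: 59.1
```

Request:
apply_moves(targets=[[[0,0,0,0],[0,0,0,0],[0,0,0,0],[0,0,0,0],[0,0,0,0],[0,0,0,0],[0,0,0,0]]], jaw=0)

```text
time_s: 6.28
tool_pos: [0.6091, 0.1916, 0.1922]
orientation: [-0.0, -0.453, 0.892, 0.0]
ft_force: [0.0, 0.1, 0.1]
width: 0.0853
gripper_force: 0.0
```

Request:
apply_moves(targets=[[[0,0,-1,0],[0,0,-2,0],[0,0,-3,0],[0,0,-3,0],[0,0,-2,0],[2,0,0,0],[3,0,0,0],[2,0,0,0],[0,0,0,0],[0,0,0,0]]])

```text
time_s: 7.12
tool_pos: [0.5675, 0.1346, 0.3028]
orientation: [0.0, -0.452, 0.892, -0.0]
ft_force: [-0.2, -0.7, -0.2]
width: 0.0854
gripper_force: 0.0
```

```bash
python3 - <<'E'
from h import *
import cv2
w=ctrl.snapshot("wrist");s=ctrl.snapshot("side")[85:175,320:420]
cv2.imwrite("pics/end.png",np.hstack([cv2.resize(w[100:400,130:430],(400,400)),cv2.resize(s,(400,400),interpolation=cv2.INTER_CUBIC)])[:,:,::-1])
E
```

```text
(no output)
```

View pics/end.png

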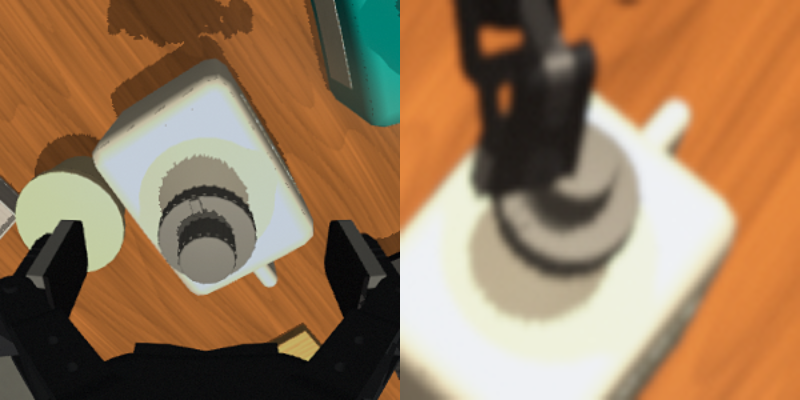

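The flange mark has turned about 75° anticlockwise, and the shadow shows the cap standing raised. The gripper is clear of everything, so I'm handing in.

```bash
python3 -c "
from workcell import ctrl
print(ctrl.close_job())"
```

```text
the job is handed in; nothing more can be done
None
```

I pressed the low white jug's cap down, turned it about 1.25 rad anticlockwise and released it; the last picture shows it sprung up. The arm never went near the tall jug, and I handed the job in at about 7 s; no verdict came back.

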